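Press the stuck anvil out of a pellet die

TASK

A steel anvil has stuck inside the pellet die that is clamped sloping in its cradle. Take the short thick steel push rod from the bench, feel its end into the open upper mouth of the die and push it down the bore steadily until the anvil comes out of the lower mouth and drops into the small metal tray there. Never force it: the die is lapped and hard, and a cocked or misplaced rod would score it. Then stop and let go: leave the rod in the bore without driving it right through, the anvil in the tray, the tray where it stands, and everything else undisturbed.

Things in the scene. Friction and masses are not known exactly. Their poses are not given: they have to be found in the camera images.
- die: steel pellet die: thick round tube 80 mm long, 54 mm outside, 17 mm bore right through, clamped in a grey cradle (base 76 x 104 mm) screwed to the bench. Origin in the middle of the bore, 56 mm above the bench; x is the push direction along the bore, 15 degrees downhill, from the upper mouth (x = -40 mm) to the lower (+40 mm); y is level. A nipple stands on it up to 44 mm from the bore axis (z).
- near_mouth (a point): centre of the upper mouth of the bore, the nearer to the robot, some 66 mm above the bench; x points down into the bore. Its bevel does not guide the rod. Rim and bore are lapped: the rod must not bear on them with over some 30 N; a side load on the rod cocks it, and it then binds.
- far_mouth (a point): centre of the lower mouth of the bore, 80 mm further on, some 46 mm above the bench; x points out of the bore
- anvil_c (a point): centre of the steel anvil, a plain cylinder 16.5 mm in diameter and 24 mm long, x along its axis; it sits somewhere inside the bore, held by a rubber seal 50 to 76 mm below the upper mouth. Moving it takes some 10 to 20 N until its rear end has passed the seal; then it slides out and falls.
- tray: small square sheet-metal tray, 70 x 70 mm, 16 mm high, 3 mm walls and floor, open on top, standing loose on the bench below the lower mouth; origin at the centre of its underside
- crucible: white crucible, 41 mm wide, 33 mm high, standing by; origin at the centre of its underside; not to be disturbed
- plunger: steel die plunger standing on its knob, 30 mm wide, 66 mm high; origin at the centre of its underside; not to be disturbed
- cap_1: black screw cap, 56 mm wide, 19 mm high, on the bench; origin at the centre of its underside; not to be disturbed
- push_rod: push rod lying on the bench, origin at its centre: plain steel cylinder, 15.5 mm in diameter, 110 mm long, 0.15 kg, square-cut ends alike, knurled in the middle, x along it. The anvil falls out when it is 75 to 88 mm in, with too little left to hold: push the end with closed fingers. Held near one end it sags a little; let go before half of it is in, it tips and binds.
Mind the look-alikes: they are no part of the job. Leave any brown look-alike of the push_rod alone. What is shaped like the tray but turquoise is not meant.

How it is judged:
On the way, in this order (a step that is already met when the one before it is completed fails the run):
1. the push rod has entered the bore by its upper mouth (x of push_rod in the frame of die between -0.08 and -0.02 m and y of push_rod in the frame of die between -0.006 and 0.006 m and z of push_rod in the frame of die between -0.008 and 0.008 m and angle between the x axis of push_rod and the x axis of die, either way round below 0.12 rad), for 0.1 s.
2. the rod has pushed the anvil out of the lower mouth (x of anvil_c in the frame of die above 0.044 m and x of push_rod in the frame of die above -0.04 m and y of push_rod in the frame of die between -0.006 and 0.006 m and z of push_rod in the frame of die between -0.008 and 0.008 m and angle between the x axis of push_rod and the x axis of die, either way round below 0.12 rad), for 0.1 s.
At the end, for the whole second after the job is handed in: the anvil lies in the tray (its centre within 38 mm of the tray's centre and under 25 mm high), the tray at rest within 30 mm of where it stood, the push rod still lying in the bore with its upper end outside or at most 5 mm inside the upper mouth (horizontal distance between anvil_c and tray below 0.038 m and height (world z) of anvil_c below 0.025 m and linear speed of tray below 0.02 m/s and distance of tray from where it was at the start of the episode below 0.03 m and x of push_rod in the frame of die between -0.05 and 0.02 m and y of push_rod in the frame of die between -0.006 and 0.006 m and z of push_rod in the frame of die between -0.008 and 0.008 m and angle between the x axis of push_rod and the x axis of die, either way round below 0.12 rad); the robot touches nothing.
It fails at once if the rod was driven right through (its upper end more than 10 mm inside the upper mouth) (x of push_rod in the frame of die above 0.025 m and y of push_rod in the frame of die between -0.006 and 0.006 m and z of push_rod in the frame of die between -0.008 and 0.008 m).
It fails at once if the rod was forced against the die with over 35 N (contact force between push_rod and die above 35 N).
It fails at once if a bystander was moved by more than 40 mm (distance of any of crucible, plunger, cap_1 from where it was at the start of the episode above 0.04 m).
It also fails if it takes over 46 s, if anything falls off the work surface, if the arm or the gripper's body presses on something with over 40 N, if the wrist force passes 120 N, or if a joint passes its speed limit or range.

ROBOT

A 6-joint arm with a two-finger parallel gripper is mounted at the origin on a cart in front of the work surface, level with it; the furniture and walls round the work are solid. World frame = base frame: x ahead of the robot, y to its left, z up, the work surface at z = 0. Lengths are in m, angles in rad, forces in N, time in s.
With the tool pointing down it reaches from about 0.25 to 0.775 m from the base axis. Payload 4 kg.
Tool frame: the origin (TCP) lies midway between the tips of the shut fingers; the grasp point (between the pads) lies 19 mm behind it; z points along the fingers, y is the direction in which the jaws open and shut (so a half turn about z gives the same grasp; the last joint's range is limited). The gripper opens to 85 mm and grips with 20 to 120 N. Pads are 22 mm wide; open, the fingers measure 114 mm over their backs; the gripper's body (76 mm by 85 mm) begins 54 mm behind the grasp point. The pads swing forward as they close: fully open they stand 13 mm farther back than shut.
Start: joints at [-1.38, 0.087, 1.371, -0, 1.684, -0.103], TCP at [0.159, -0.526, 0.231] pointing down, gripper open.
Joint ranges: [-3.1, 3.1], [-0.76, 2.03], [0.27, 2.55], [-1.08, 4.22], [0.17, 2.65], [-2.57, 2.57]. Speed limits (rad/s): [2.79, 2.79, 3.14, 3.14, 3.14, 3.14].

INTERFACE

Orientations are given as a unit quaternion [w, x, y, z].
In Python, from workcell import bot gives the robot as it stands. The module is installed in compiled form; this text tells all that it offers.
- The arm moves only by the tool drive_tool, never from a script. Its argument "increments" is a list of rows, each an object with "jaw": the closure, from 0 (fully open) to 1 (shut); "slide": the shift along the tool's x, y, z in mm, a list of three; "twist": the turn about the tool's z in rad. In form: [{"jaw": jaw, "slide": [tx, ty, tz], "twist": twist}, ...]. A call has 1 to 12 rows; each row is the pose to reach, as a shift and turn from the pose commanded when the call began, along the tool's axes at that moment; what a row does not reach only later rows make up. A row lasts 1/12 s, in which the tool goes at most 41.7 mm and 7.16 degrees, less where a joint would pass 70% of its speed; a pose out of reach is approached as far as the arm can. A call with a gripper value outside its range is refused whole. The fingers move at their own pace and stop on an object; "force" is the grip in N (left out, the last holds). Time passes only in rows, so rows that repeat a pose let the fingers close. It gives the time, the measured TCP pose, the force and the opening at its end, in the units of the state.
- bot.observe(): the state, without advancing time (a new reading comes with each control period).
- bot.snapshot(name): name is "side" or "top"; returns the picture (384x512x3 uint8, blue, green, red); there is no depth.
- bot.get_calibration(name): a dict with "camera_matrix" (3x3 intrinsics, pixels), "pose" (4x4, takes a point from camera to world coordinates). Camera axes: x right, y up, looking along -z (the intrinsics and any distortion apply to the point x, -y, -z); pixel columns grow to the right and rows downward; lengths in m; the calibration is good to about 2 mm. A picture is of the moment at which its call begins. get_calibration takes no time and is no camera call.
- bot.hand_in(): hands the job in, once; it reports no verdict.
The state is a dict: "t": time; "joint_pos": joint angles; "joint_vel": joint speeds; "tau": joint torques, N m; "tool_pos": TCP position; "eef_rot": TCP orientation; "ft_force": force on the tool from outside, world axes, zero at the start; "wrist_torque": the same for the moment, N m; "opening": finger opening in m.
Only numpy, scipy, OpenCV 4.12 (cv2) and the standard library are available. Lean on these libraries where they do the work, as an engineer would, in place of code of your own. Each camera call takes 0.05 s, during which the arm holds its last target. There are 200 camera calls.

## Working session

There is one attempt and no reset: what is moved stays moved. The work goes in short steps, Python scripts to look and compute and a tool call to move; the robot and the scene stay as the last step left them, time stands still between calls to the robot, and variables do not carry over. Pictures are saved under pics/ and viewed, about 8 in all and at most 12, crops included, and the job is handed in when it is done.

Besides the shell and the picture viewer there is one more tool, called after "Call:" in YAML: its name, and indented under it one key for each argument. drive_tool: Moves the arm, as the interface text tells. Its arguments: {"type":"object","properties":{"increments":{"type":"array"},"force":{"type":"number"}},"required":["increments"]}

```bash
mkdir -p pics; python3 - <<'E'
from workcell import bot
import cv2,numpy as np
for n in("side","top"):
    cv2.imwrite(f"pics/{n}0.png",bot.snapshot(n)); c=bot.get_calibration(n)
    print(n,{k:(np.round(v,4).tolist() if not isinstance(v,(str,dict)) else v) for k,v in c.items()})
print({k:np.round(v,4).tolist() for k,v in bot.observe().items()})
E
```

```text
side {'camera_matrix': [[394.8653, 0.0, 253.4249], [0.0, 394.8653, 187.9792], [0.0, 0.0, 1.0]], 'pose': [[0.9916, 0.0989, -0.0832, 0.3495], [-0.1272, 0.6357, -0.7613, -1.0435], [-0.0224, 0.7655, 0.643, 0.6592], [0.0, 0.0, 0.0, 1.0]]}
top {'camera_matrix': [[434.4521, 0.0, 262.5578], [0.0, 434.4521, 190.8471], [0.0, 0.0, 1.0]], 'pose': [[0.0054, 0.9956, -0.0938, 0.3427], [-1.0, 0.0058, 0.0037, -0.3659], [0.0042, 0.0938, 0.9956, 1.0646], [0.0, 0.0, 0.0, 1.0]]}
{'t': 0.1, 'joint_pos': [-1.3801, 0.0879, 1.3721, -0.0, 1.6836, -0.1031], 'joint_vel': [-0.0012, -0.0021, -0.0033, -0.0001, 0.0016, -0.0004], 'tau': [0.0022, -35.3015, -31.4219, -0.0001, 0.0079, 0.0], 'tool_pos': [0.1592, -0.526, 0.2302], 'eef_rot': [-0.001, 0.9892, 0.1464, -0.0], 'ft_force': [-0.5694, -0.7216, -0.8033], 'wrist_torque': [-0.0053, -0.0021, -0.0309], 'opening': 0.0855}
```

View pics/side0.png

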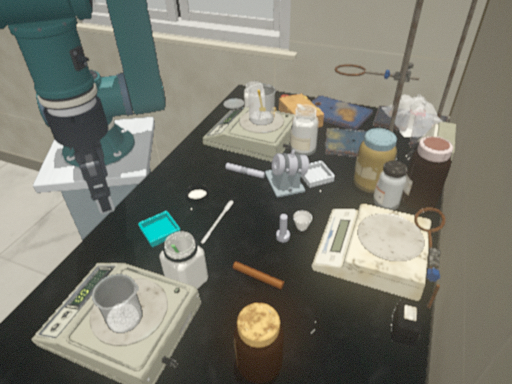

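View pics/top0.png

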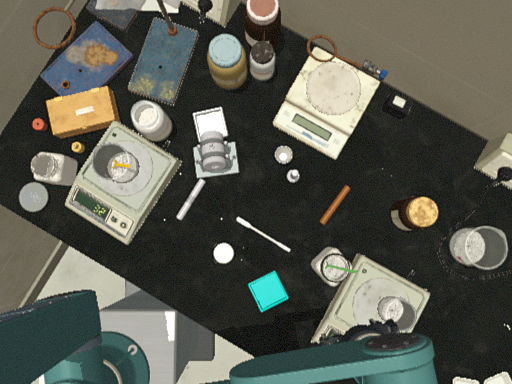

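Push-rod candidates: the steel rod at side (245,171) / top (190,199), the brown rod at side (258,275) / top (335,204), and the white spatula at top (263,234). By the description it is the steel one. The tray is the metal one at top (210,122), not the turquoise one at (268,291). Next is a close crop to check.

```bash
python3 - <<'E'
import cv2,numpy as np
a=cv2.imread("pics/side0.png")[130:220,215:345];b=cv2.imread("pics/top0.png")[95:225,165:255]
a=cv2.resize(a,None,fx=4.4,fy=4.4,interpolation=cv2.INTER_CUBIC)[:,:]; b=cv2.resize(b,None,fx=4.4,fy=4.4,interpolation=cv2.INTER_CUBIC)
o=np.zeros((600,800,3),np.uint8)
b=cv2.resize(b,(396,572)); a=cv2.resize(a,(400,277)); 
o[:277,:400]=a;o[:572,400:796]=b;cv2.imwrite("pics/crop0.png",o)
E
```

```text
(no output)
```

View pics/crop0.png

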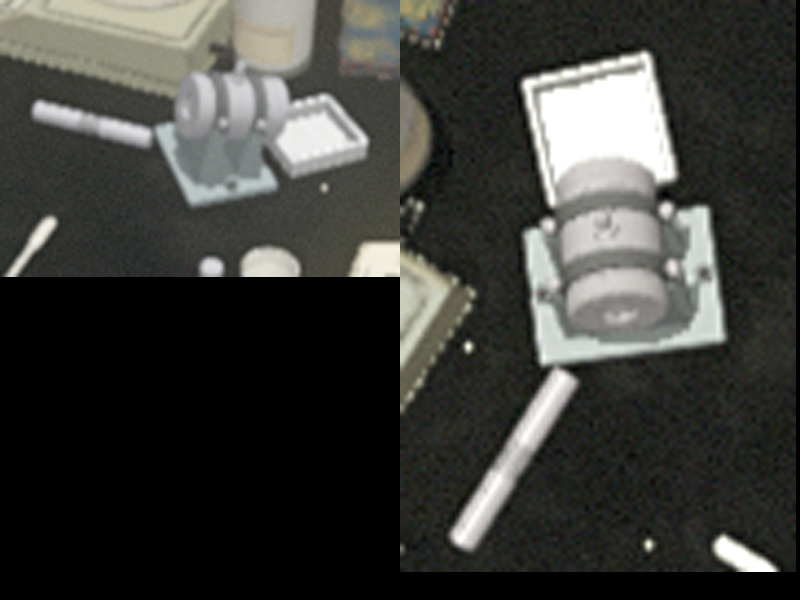

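The crop confirms it: a plain steel rod with a knurled middle at top (191,200). The die's open upper mouth faces the robot, at top about (215,166). The metal tray sits beyond it. Now measuring.

```bash
cat >h.py <<'E'
from workcell import bot
import cv2,numpy as np
def ray(n,p):
    c=bot.get_calibration(n);K=np.array(c["camera_matrix"]);T=np.array(c["pose"])
    d=np.linalg.inv(K)@[p[0],p[1],1];return T[:3,3],T[:3,:3]@(d*[1,-1,-1])
def plane(n,p,z):
    o,d=ray(n,p);return o+d*(z-o[2])/d[2]
def tri(ps,pt):
    o,d=ray("side",ps);q,e=ray("top",pt)
    s=np.linalg.lstsq(np.c_[d,-e],q-o,rcond=None)[0];a,b=o+d*s[0],q+e*s[1];return (a+b)/2,np.linalg.norm(a-b)
def proj(n,X):
    c=bot.get_calibration(n);K=np.array(c["camera_matrix"]);T=np.array(c["pose"])
    v=(T[:3,:3].T@(np.array(X)-T[:3,3]))*[1,-1,-1];v=K@v;return v[:2]/v[2]
def rod(n,img,box,z,v0=140):
    x0,y0,x1,y1=box;h=cv2.cvtColor(img,cv2.COLOR_BGR2GRAY)[y0:y1,x0:x1]
    k,l,st,_=cv2.connectedComponentsWithStats((h>v0).astype(np.uint8))
    i=1+np.argmax(st[1:,4]);(ys,xs)=np.where(l==i);P=np.array([plane(n,(x+x0,y+y0),z) for x,y in zip(xs,ys)])[:,:2]
    c=P.mean(0);u=np.linalg.svd(P-c)[2][0];t=(P-c)@u
    return c+u*(t.max()+t.min())/2,u,np.ptp(t),st[i].tolist()
E
python3 - <<'E'
from h import *
np.set_printoptions(precision=4,suppress=True)
T=cv2.imread("pics/top0.png");S=cv2.imread("pics/side0.png")
for n,im,b in(("top",T,(172,178,208,222)),("side",S,(222,160,264,180))):
    for v in (110,140): 
        c,u,L,st=rod(n,im,b,.0105,v);print(n,c,np.degrees(np.arctan2(u[1],u[0])),L,st)
cr=lambda x,y:(165+(x-400)/4.4-.4,95+y/4.4-.4)
C=np.array([plane("top",cr(*p),.008)for p in((541,363),(725,340),(710,207),(524,232))]);print(C,C.mean(0),[np.linalg.norm(C[i]-C[(i+1)%4]) for i in range(4)])
for i,j in((0,3),(1,2)):print(np.degrees(np.arctan2(*(C[j]-C[i])[[1,0]])))
print(np.degrees(np.arctan2(*(C[0]-C[1])[[1,0]]))-90,np.degrees(np.arctan2(*(C[3]-C[2])[[1,0]]))-90)
print(tri((215+193/3.077,130+110/3.077),cr(620,313)))
E
```

```text
top [ 0.4215 -0.1942] 149.07598913529569 0.11203397499107447 [4, 0, 29, 42, 300]
top [ 0.4221 -0.1944] 148.9823923239439 0.11077811650510609 [5, 1, 28, 41, 273]
side [ 0.4187 -0.1948] -32.85985926611922 0.11951466538623412 [3, 2, 39, 16, 257]
side [ 0.4186 -0.1938] -32.05868668911662 0.1136880347569452 [4, 3, 38, 14, 202]
[[ 0.4751 -0.2083  0.008 ]
 [ 0.4886 -0.3105  0.008 ]
 [ 0.5638 -0.3013  0.008 ]
 [ 0.549  -0.1973  0.008 ]] [ 0.5191 -0.2543  0.008 ] [np.float64(0.1031194810209103), np.float64(0.0757625930624122), np.float64(0.10504179635404175), np.float64(0.07466160228489123)]
8.447451802407928
6.984808722429676
7.535773959496339 8.139572883084938
(array([ 0.4971, -0.2575,  0.0604]), np.float64(0.0031205906095466266))
```

```bash
cat >>h.py <<'E'
def dieframe(x,y,yaw):
    c,s=np.cos(yaw),np.sin(yaw);p=np.radians(15)
    R=np.array([[c*np.cos(p),-s,c*np.sin(p)],[s*np.cos(p),c,s*np.sin(p)],[-np.sin(p),0,np.cos(p)]])
    return R,np.array([x,y,.056])
E
python3 - <<'E'
from h import *
R,o=dieframe(.519,-.2543,np.radians(7.8))
out=[]
for n,(x0,y0,x1,y1) in(("side",(255,140,320,200)),("top",(185,120,245,185))):
    f=6;im=cv2.resize(cv2.imread(f"pics/{n}0.png")[y0:y1,x0:x1],None,fx=f,fy=f,interpolation=cv2.INTER_CUBIC);im=cv2.resize(im,(390,390*im.shape[0]//im.shape[1]));f=390/(x1-x0)
    raw=im.copy()
    def dr(q,col):
        p=proj(n,R@np.array(q)+o);cv2.circle(im,tuple(int(v) for v in ((p-[x0,y0]+.5)*f)),1,col,-1)
    for t in np.linspace(0,6.28,60):
        for r in(.0085,.027):
            dr((-.04,r*np.cos(t),r*np.sin(t)),(0,0,255))
        dr((.04,.027*np.cos(t),.027*np.sin(t)),(255,0,0))
    dr((0,0,.044),(0,255,0))
    out.append((raw,im))
c=np.zeros((600,800,3),np.uint8)
# side raw+overlay stacked downsized, top overlay
i=cv2.resize(out[0][0],(320,295));j=cv2.resize(out[0][1],(320,295));c[:295,:320]=i;c[300:595,:320]=j
h=out[1][0].shape[0]
i=cv2.resize(out[1][0],(275,298));j=cv2.resize(out[1][1],(275,298));c[:298,330:605]=i;c[300:598,330:605]=j
cv2.imwrite("pics/ov.png",c[:,:610])
E
```

```text
(no output)
```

View pics/ov.png

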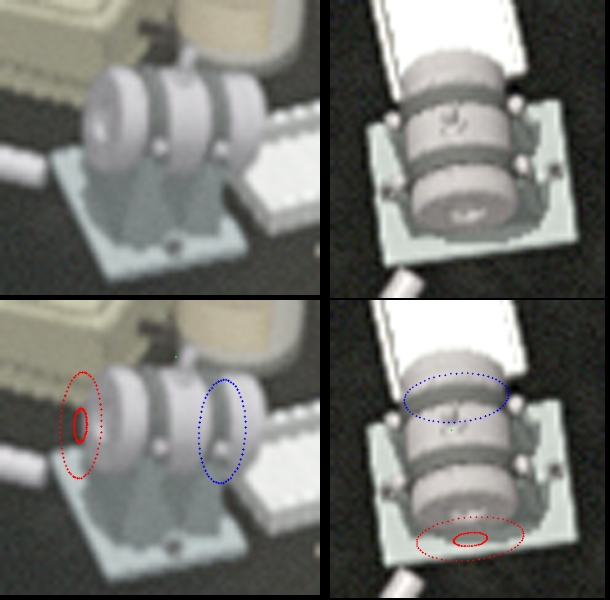

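The base mask gave the yaw (7.8°), and the overlay shows the die sits about 12 mm further along x than the base centre. That puts the mouth near (0.493, −0.258, 0.066). Now moving over the rear part of the rod.

Call:
drive_tool:
  increments:
    - {"jaw":0.5,"slide":[323.6,-267.6,0],"twist":0.834}
    - {"jaw":0.5,"slide":[323.6,-267.6,0],"twist":0.834}
    - {"jaw":0.5,"slide":[323.6,-267.6,0],"twist":0.834}
    - {"jaw":0.5,"slide":[323.6,-267.6,0],"twist":0.834}
    - {"jaw":0.5,"slide":[323.6,-267.6,0],"twist":0.834}
    - {"jaw":0.5,"slide":[323.6,-267.6,0],"twist":0.834}
    - {"jaw":0.5,"slide":[323.6,-267.6,0],"twist":0.834}
    - {"jaw":0.5,"slide":[323.6,-267.6,0],"twist":0.834}
    - {"jaw":0.5,"slide":[323.6,-267.6,30],"twist":0.834}
    - {"jaw":0.5,"slide":[323.6,-267.6,60],"twist":0.834}
    - {"jaw":0.5,"slide":[323.6,-267.6,100],"twist":0.834}
    - {"jaw":0.5,"slide":[323.6,-267.6,140],"twist":0.834}
  force: 20

```text
t: 1.1
tool_pos: [0.3905, -0.1798, 0.1193]
eef_rot: [0.0, 0.964, -0.265, 0.003]
ft_force: [0.5, 0.1, 0.3]
opening: 0.0427
```

Call:
drive_tool:
  increments:
    - {"jaw":0.5,"slide":[0,0,40],"twist":0}
    - {"jaw":0.5,"slide":[0,0,70],"twist":0}
    - {"jaw":0.5,"slide":[0,0,84],"twist":0}
    - {"jaw":0.5,"slide":[0,0,84],"twist":0}
    - {"jaw":0.5,"slide":[0,0,84],"twist":0}
    - {"jaw":1,"slide":[0,0,84],"twist":0}
    - {"jaw":1,"slide":[0,0,84],"twist":0}
    - {"jaw":1,"slide":[0,0,84],"twist":0}
    - {"jaw":1,"slide":[0,0,84],"twist":0}
    - {"jaw":1,"slide":[0,0,84],"twist":0}

```text
t: 1.93
tool_pos: [0.3887, -0.1821, 0.0357]
eef_rot: [0.0, 0.964, -0.267, 0.001]
ft_force: [-0.6, 0.8, -0.8]
opening: 0.0002
```

The shift is measured from the pose actually reached, so the fingers shut above the rod. Opening and going down.

Call:
drive_tool:
  increments:
    - {"jaw":0.5,"slide":[0,-6.4,0],"twist":0}
    - {"jaw":0.5,"slide":[0,-6.4,0],"twist":0}
    - {"jaw":0.5,"slide":[0,-6.4,0],"twist":0}
    - {"jaw":0.5,"slide":[0,-6.4,16],"twist":0}
    - {"jaw":0.5,"slide":[0,-6.4,31],"twist":0}
    - {"jaw":0.5,"slide":[0,-6.4,31],"twist":0}
    - {"jaw":1,"slide":[0,-6.4,31],"twist":0}
    - {"jaw":1,"slide":[0,-6.4,31],"twist":0}
    - {"jaw":1,"slide":[0,-6.4,31],"twist":0}
    - {"jaw":1,"slide":[0,-6.4,31],"twist":0}

```text
t: 2.77
tool_pos: [0.392, -0.1766, 0.0046]
eef_rot: [0.0, 0.964, -0.267, 0.001]
ft_force: [-0.6, -0.1, 0.0]
opening: 0.0141
```

Gripped. Now raising with the front end left on the bench, to see whether the rod pivots.

Call:
drive_tool:
  increments:
    - {"jaw":1,"slide":[0,0,-4],"twist":0}
    - {"jaw":1,"slide":[0.5,0,-8],"twist":0}
    - {"jaw":1,"slide":[1,0,-12],"twist":0}
    - {"jaw":1,"slide":[1.5,0,-16],"twist":0}
    - {"jaw":1,"slide":[2.2,0,-20],"twist":0}
    - {"jaw":1,"slide":[3,0,-24],"twist":0}
    - {"jaw":1,"slide":[3,0,-24],"twist":0}

```text
t: 3.35
tool_pos: [0.3949, -0.1783, 0.029]
eef_rot: [0.0, 0.964, -0.267, 0.001]
ft_force: [0.6, 0.3, -0.9]
opening: 0.0139
```

```bash
python3 - <<'E'
from h import *
print({k:np.round(v,3).tolist() for k,v in bot.observe().items() if k in('t','tool_pos','ft_force','wrist_torque','opening')})
S=bot.snapshot("side");T=bot.snapshot("top");cv2.imwrite("pics/s1.png",S);cv2.imwrite("pics/t1.png",T)
a=cv2.resize(S[120:210,190:320],None,fx=6,fy=6,interpolation=cv2.INTER_CUBIC)
cv2.imwrite("pics/s1c.png",a)
E
```

```text
{'t': 3.35, 'tool_pos': [0.395, -0.178, 0.029], 'ft_force': [0.552, 0.277, -0.946], 'wrist_torque': [-0.016, 0.041, -0.016], 'opening': 0.014}
```

View pics/s1c.png

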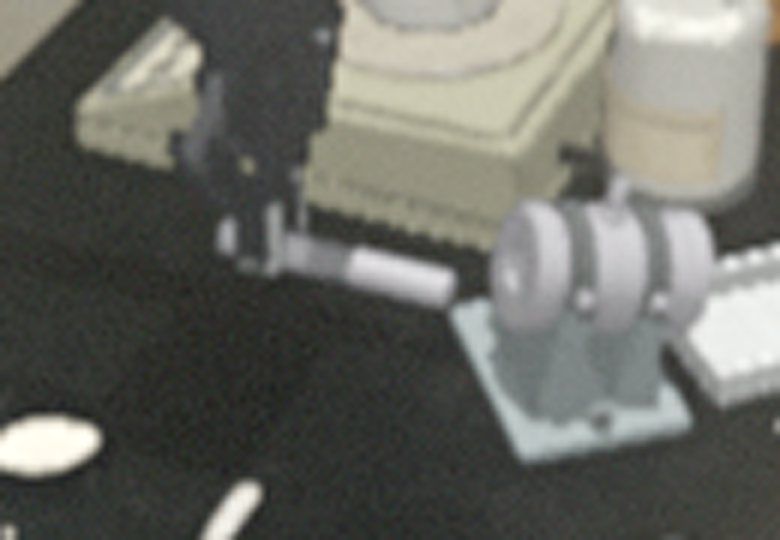

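It was lifted rigidly, without pivoting: the tip rose from row 174.5 to about 167.5. I'll back off from the cradle and ease the jaws so the rod sags about the pads until its tip rests on the bench, about 15°.

Call:
drive_tool:
  increments:
    - {"jaw":1,"slide":[-10,0,0],"twist":0}
    - {"jaw":1,"slide":[-20,0,0],"twist":0}
    - {"jaw":0.86,"slide":[-20,0,0],"twist":0}
    - {"jaw":0.84,"slide":[-20,0,0],"twist":0}
    - {"jaw":0.835,"slide":[-20,0,0],"twist":0}
    - {"jaw":0.83,"slide":[-20,0,0],"twist":0}
    - {"jaw":0.83,"slide":[-20,0,0],"twist":0}
  force: 20

```text
t: 4.03
tool_pos: [0.3771, -0.1676, 0.0279]
eef_rot: [0.0, 0.964, -0.267, 0.0]
ft_force: [0.4, -0.2, -1.7]
opening: 0.0145
```

```bash
cat >>h.py <<'E'
def blob(n,img,box,v0=130):
    x0,y0,x1,y1=box;g=cv2.cvtColor(img,cv2.COLOR_BGR2GRAY)[y0:y1,x0:x1];s=np.ptp(img[y0:y1,x0:x1].astype(int),axis=2)
    k,l,st,_=cv2.connectedComponentsWithStats(((g>v0)&(s<45)).astype(np.uint8))
    i=1+np.argmax(st[1:,4]);ys,xs=np.where(l==i);P=np.c_[xs+x0,ys+y0].astype(float)
    c=P.mean(0);u=np.linalg.svd(P-c)[2][0];u*=np.sign(u[0]) if abs(u[0])>abs(u[1]) else -np.sign(u[1]);t=(P-c)@u
    return c,u,c+u*t.min(),c+u*t.max(),len(P)
E
cat >chk.py <<'E'
from h import *
np.set_printoptions(precision=3,suppress=True)
import sys
tag=sys.argv[1];bs=[int(v) for v in sys.argv[2].split(",")]
S=bot.snapshot("side");cv2.imwrite(f"pics/{tag}s.png",S);T=bot.snapshot("top");cv2.imwrite(f"pics/{tag}t.png",T)
print({k:np.round(v,3).tolist() for k,v in bot.observe().items() if k in('t','tool_pos','ft_force','wrist_torque','opening')})
c,u,a,b,n=blob("side",S,bs);print("side",c,u,a,b,n,np.degrees(np.arctan2(u[1],u[0])))
if len(sys.argv)>3:
    c,u,a,b,n=blob("top",T,[int(v) for v in sys.argv[3].split(",")]);print("top",c,u,a,b,n,np.degrees(np.arctan2(u[1],u[0])))
E
python3 -c "
from h import *
b=blob('side',cv2.imread('pics/s1.png'),(240,155,268,175));print(b,np.degrees(np.arctan2(b[1][1],b[1][0])))"
python3 chk.py a 232,155,266,185
```

```text
(array([256.07407407, 165.43518519]), array([0.96961004, 0.24465562]), array([246.9654652 , 163.13686704]), array([264.83693268, 167.64626234]), 108) 14.161482858157237
{'t': 4.133, 'tool_pos': [0.377, -0.168, 0.028], 'ft_force': [0.623, 0.077, -0.953], 'wrist_torque': [0.052, 0.088, 0.021], 'opening': 0.015}
side [246.281 163.336] [0.971 0.239] [231.578 159.716] [257.716 166.152] 128 13.832149319446309
```

Call:
drive_tool:
  increments:
    - {"jaw":0.827,"slide":[0,0,0],"twist":0}
    - {"jaw":0.825,"slide":[0,0,0],"twist":0}
    - {"jaw":0.823,"slide":[0,0,0],"twist":0}
    - {"jaw":0.823,"slide":[0,0,0],"twist":0}

```text
t: 4.47
tool_pos: [0.3769, -0.1675, 0.0277]
eef_rot: [0.0, 0.964, -0.267, -0.0]
ft_force: [0.1, -0.2, -2.0]
opening: 0.0153
```

```bash
python3 chk.py b 232,155,266,185
```

```text
{'t': 4.567, 'tool_pos': [0.377, -0.167, 0.028], 'ft_force': [-1.07, 0.014, -1.887], 'wrist_torque': [0.043, 0.073, -0.001], 'opening': 0.015}
side [246.118 163.465] [0.971 0.24 ] [231.539 159.866] [257.43  166.257] 127 13.864714833176658
```

Call:
drive_tool:
  increments:
    - {"jaw":0.821,"slide":[0,0,0],"twist":0}
    - {"jaw":0.82,"slide":[0,0,0],"twist":0}
    - {"jaw":0.82,"slide":[0,0,0],"twist":0}

```text
t: 4.82
tool_pos: [0.377, -0.1676, 0.0279]
eef_rot: [0.0, 0.964, -0.267, 0.0]
ft_force: [-0.2, -0.4, -1.0]
opening: 0.0152
```

```bash
python3 chk.py c 232,155,266,185
```

```text
{'t': 4.917, 'tool_pos': [0.377, -0.168, 0.028], 'ft_force': [0.125, 0.802, -0.85], 'wrist_torque': [-0.089, -0.029, -0.075], 'opening': 0.016}
side [245.493 167.471] [0.908 0.419] [231.145 160.852] [256.704 172.642] 136 24.76304105273396
```

It sagged: the tip dropped about 6.5 px. Now gripping firmly.

Call:
drive_tool:
  increments:
    - {"jaw":0.9,"slide":[0,0,0],"twist":0}
    - {"jaw":1,"slide":[0,0,0],"twist":0}
    - {"jaw":1,"slide":[0,0,0],"twist":0}
    - {"jaw":1,"slide":[0,0,-15],"twist":0}
    - {"jaw":1,"slide":[0,0,-30],"twist":0}
    - {"jaw":1,"slide":[0,0,-50],"twist":0}
    - {"jaw":1,"slide":[0,0,-70],"twist":0}
    - {"jaw":1,"slide":[0,0,-70],"twist":0}
  force: 40

```text
t: 5.58
tool_pos: [0.3793, -0.1689, 0.1017]
eef_rot: [0.001, 0.964, -0.267, 0.004]
ft_force: [1.0, -0.3, -0.9]
opening: 0.0136
```

```bash
python3 chk.py d 230,125,275,175; python3 - <<'E'
from h import *
a=cv2.imread("pics/ds.png")[85:205,190:320];b=cv2.imread("pics/dt.png")[110:240,150:255]
cv2.imwrite("pics/dc.png",np.hstack([cv2.resize(a,(433,400),interpolation=2),cv2.resize(b,(323,400),interpolation=2)]))
E
```

```text
{'t': 5.683, 'tool_pos': [0.377, -0.168, 0.098], 'ft_force': [-0.221, 1.0, -1.203], 'wrist_torque': [0.031, 0.056, -0.02], 'opening': 0.013}
side [254.803 141.496] [0.872 0.49 ] [231.192 128.215] [282.847 157.272] 1395 29.358360213633173
```

View pics/dc.png

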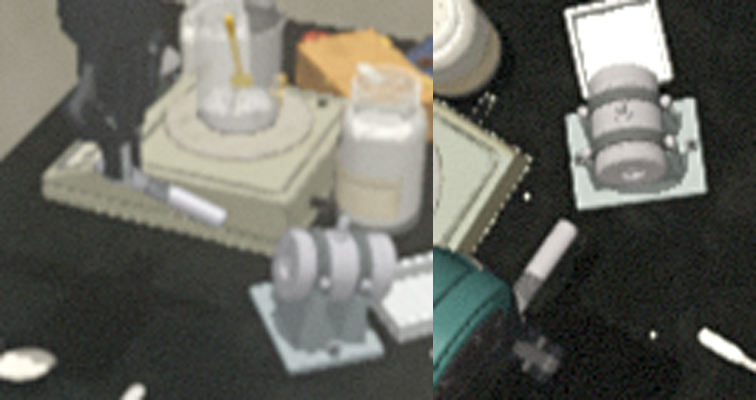

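The rod is held tilted, front down. Computing the pitch, then swinging to the pre-insert pose.

Call:
drive_tool:
  increments:
    - {"jaw":1,"slide":[15,28,0],"twist":-0.12}
    - {"jaw":1,"slide":[30,55,4],"twist":-0.24}
    - {"jaw":1,"slide":[45,83,8],"twist":-0.36}
    - {"jaw":1,"slide":[63,83,8],"twist":-0.48}
    - {"jaw":1,"slide":[63,83,8],"twist":-0.6}
    - {"jaw":1,"slide":[63,83,8],"twist":-0.675}
    - {"jaw":1,"slide":[63,83,8],"twist":-0.675}
    - {"jaw":1,"slide":[63,83,8],"twist":-0.675}
    - {"jaw":1,"slide":[63,83,8],"twist":-0.675}

```text
t: 6.43
tool_pos: [0.3876, -0.2704, 0.0885]
eef_rot: [-0.001, 0.998, 0.067, -0.001]
ft_force: [-0.0, -0.2, -1.3]
opening: 0.0135
```

```bash
python3 chk.py e 230,125,275,175; python3 - <<'E'
from h import *
print(np.round(bot.observe()["eef_rot"],4))
a=cv2.imread("pics/es.png")[120:210,195:325];b=cv2.imread("pics/et.png")[110:230,180:260]
cv2.imwrite("pics/ec.png",np.vstack([cv2.resize(a,(780,540),interpolation=2)]))
cv2.imwrite("pics/ed.png",cv2.resize(b,(400,600),interpolation=2))
def ang(p,yaw=-30.9):
    y,p=np.radians(yaw),np.radians(p);d=np.array([np.cos(y)*np.cos(p),np.sin(y)*np.cos(p),-np.sin(p)])
    g=np.array([.377,-.168,.031]);q=proj("side",g+d*.089)-proj("side",g+d*.04);return np.degrees(np.arctan2(q[1],q[0]))
print([(p,round(ang(p),1)) for p in(0,5,10,12,14,16)])
E
```

```text
{'t': 6.533, 'tool_pos': [0.388, -0.271, 0.089], 'ft_force': [-0.398, -1.002, -1.713], 'wrist_torque': [0.019, 0.102, -0.057], 'opening': 0.013}
side [259.494 142.032] [-0.499 -0.866] [276.511 171.552] [247.263 120.813] 1111 -119.9607053881429
[-3.000e-04  9.978e-01  6.700e-02 -4.000e-04]
[(0, np.float64(13.7)), (5, np.float64(17.8)), (10, np.float64(21.7)), (12, np.float64(23.3)), (14, np.float64(24.8)), (16, np.float64(26.3))]
```

View pics/ec.png

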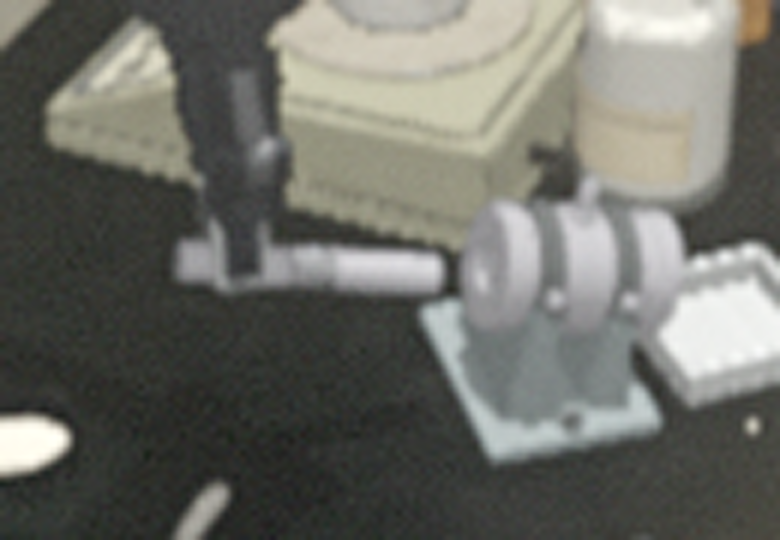

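View pics/ed.png

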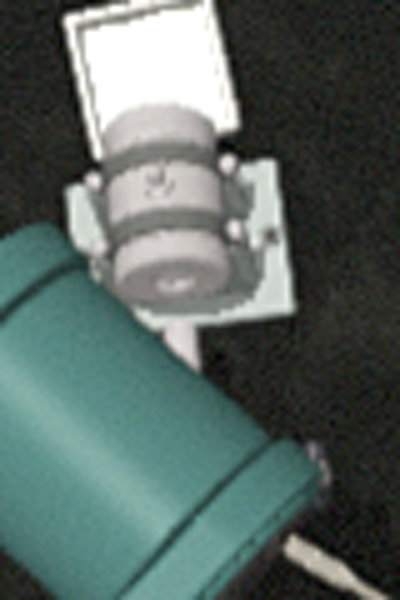

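The tilt is about 14° and parallel to the die axis in the side view (rod slope about 2.6°, die about 2.4°). Rod tip at side crop (440,272), mouth at about (484,268), so the rod looks slightly low. Measuring edge midlines numerically in both views.

```bash
python3 - <<'E'
from h import *
g=cv2.imread("pics/es.png",0);
print("side rows 148..178")
for c in(254,258,262,266,268,270,272,274,276,278,280,282):print(c,g[150:180,c].tolist())
t=cv2.imread("pics/et.png",0)
print("top cols 196..232")
for r in(143,146,149,156,158,160,162,164,166,168,170,174,176,178,180):print(r,t[r,196:232].tolist())
E
```

```text
side rows 148..178
254 [142, 138, 126, 129, 144, 144, 126, 90, 57, 56, 68, 131, 195, 217, 210, 191, 168, 147, 101, 63, 52, 58, 57, 59, 58, 56, 59, 54, 61, 53]
258 [148, 146, 139, 125, 128, 139, 147, 148, 125, 79, 56, 117, 192, 216, 212, 199, 177, 153, 114, 73, 53, 55, 58, 59, 63, 59, 60, 55, 57, 57]
262 [147, 144, 143, 140, 125, 128, 138, 148, 149, 123, 70, 106, 189, 218, 215, 203, 181, 159, 123, 76, 49, 60, 55, 58, 57, 56, 52, 55, 56, 58]
266 [145, 146, 144, 146, 142, 125, 125, 138, 148, 145, 117, 93, 157, 207, 218, 209, 190, 166, 129, 85, 109, 170, 189, 181, 159, 130, 99, 72, 52, 50]
268 [147, 144, 147, 148, 143, 138, 133, 138, 146, 142, 114, 73, 96, 144, 163, 162, 145, 117, 85, 80, 136, 179, 193, 197, 195, 195, 191, 180, 161, 132]
270 [150, 148, 149, 146, 144, 142, 130, 133, 143, 148, 149, 124, 75, 60, 53, 59, 57, 54, 47, 96, 165, 192, 191, 187, 187, 193, 195, 196, 192, 189]
272 [147, 146, 150, 147, 146, 147, 137, 129, 142, 145, 143, 131, 126, 135, 140, 140, 140, 129, 123, 123, 132, 139, 133, 122, 128, 139, 152, 155, 133, 126]
274 [150, 148, 147, 149, 143, 142, 142, 140, 146, 146,
[... 2692 characters left out ...]
28, 137, 140, 195, 197, 214]
174 [108, 107, 105, 102, 101, 100, 95, 91, 86, 83, 71, 82, 140, 187, 217, 221, 219, 211, 210, 219, 212, 207, 195, 176, 170, 160, 155, 154, 142, 118, 105, 80, 66, 63, 56, 48]
176 [111, 110, 106, 108, 105, 106, 101, 99, 95, 92, 90, 80, 74, 74, 93, 103, 114, 198, 212, 219, 216, 204, 186, 92, 38, 34, 43, 33, 36, 34, 30, 29, 34, 34, 39, 36]
178 [113, 110, 115, 107, 105, 103, 103, 105, 103, 100, 101, 97, 90, 80, 77, 68, 82, 158, 214, 222, 216, 209, 192, 105, 34, 32, 39, 41, 53, 37, 49, 37, 34, 32, 37, 30]
180 [120, 117, 116, 112, 113, 113, 114, 102, 106, 107, 100, 100, 97, 94, 91, 87, 82, 73, 102, 176, 204, 213, 197, 127, 51, 36, 27, 20, 26, 38, 44, 41, 31, 30, 33, 26]
```

```bash
python3 - <<'E'
from h import *
np.set_printoptions(precision=4,suppress=True)
M,e=tri((275.1,163.8),(214.4,165.7));print("mouth",M,e)
# rod: side line points (center col,row) ; top line points (row->col): intersect side ray with plane of top rays
o,d1=ray("top",(215.7,176));_,d2=ray("top",(216.4,182));n=np.cross(d1,d2)
for p in((254,164.65),(262,164.95),(267.5,165.1)):
    a,d=ray("side",p);X=a+d*np.dot(o-a,n)/np.dot(d,n);print("rod",X)
R,_=dieframe(0,0,np.radians(7.8));x=R[:,0]
print("side line slope",)
for m in (M,):
    q=X+x*np.dot(m-X,x);print("offset mouth-rod at mouth in die axes",R.T@(m-X))
print("repro tip model", )
s=bot.observe();p=s["tool_pos"];print(p, R.T@(M-(p+[0,0,.003])))
E
```

```text
mouth [ 0.4931 -0.2577  0.0676] 0.0026490312740603834
rod [ 0.4375 -0.2663  0.0776]
rod [ 0.4579 -0.2632  0.072 ]
rod [ 0.472  -0.261   0.0682]
side line slope
offset mouth-rod at mouth in die axes [0.0208 0.0004 0.005 ]
repro tip model
[ 0.3879 -0.2706  0.0892] [ 0.1087 -0.0014  0.0037]
```

Rod pitch measures 15.1°, lateral offset is under 1 mm, and the rod is some 4 mm low. I'll raise it 4 mm normal to the axis, cut the grip to 20 N so it slips before it forces, and approach.

Call:
drive_tool:
  increments:
    - {"jaw":1,"slide":[1,0,-3.9],"twist":0}
    - {"jaw":1,"slide":[5,0,-2.8],"twist":0}
    - {"jaw":1,"slide":[9,0,-1.8],"twist":0}
    - {"jaw":1,"slide":[12,0,-0.9],"twist":0}
    - {"jaw":1,"slide":[14.5,0,-0.3],"twist":0}
    - {"jaw":1,"slide":[15.5,0,0],"twist":0}
    - {"jaw":1,"slide":[15.5,0,0],"twist":0}
  force: 20

```text
t: 7.12
tool_pos: [0.4038, -0.2688, 0.0895]
eef_rot: [-0.0, 0.998, 0.068, -0.0]
ft_force: [0.4, -0.3, -0.8]
opening: 0.0133
```

Call:
drive_tool:
  increments:
    - {"jaw":1,"slide":[1,0,0.25],"twist":0}
    - {"jaw":1,"slide":[2,0,0.5],"twist":0}
    - {"jaw":1,"slide":[2,0,0.5],"twist":0}

```text
t: 7.37
tool_pos: [0.4056, -0.2687, 0.0892]
eef_rot: [0.0, 0.998, 0.067, 0.0]
ft_force: [0.6, -0.2, -1.8]
opening: 0.0136
```

Call:
drive_tool:
  increments:
    - {"jaw":1,"slide":[1,0,0.25],"twist":0}
    - {"jaw":1,"slide":[2,0,0.5],"twist":0}
    - {"jaw":1,"slide":[2,0,0.5],"twist":0}

```text
t: 7.62
tool_pos: [0.4077, -0.2684, 0.0887]
eef_rot: [0.0, 0.998, 0.067, 0.0]
ft_force: [0.0, -0.4, -0.9]
opening: 0.0131
```

Call:
drive_tool:
  increments:
    - {"jaw":1,"slide":[1,0,0.25],"twist":0}
    - {"jaw":1,"slide":[2,0,0.5],"twist":0}
    - {"jaw":1,"slide":[2,0,0.5],"twist":0}

```text
t: 7.87
tool_pos: [0.4097, -0.2682, 0.0882]
eef_rot: [0.0, 0.998, 0.067, 0.0]
ft_force: [1.1, -0.8, -2.1]
opening: 0.0136
```

Call:
drive_tool:
  increments:
    - {"jaw":1,"slide":[1,0,0.25],"twist":0}
    - {"jaw":1,"slide":[1,0,0.25],"twist":0}

```text
t: 8.03
tool_pos: [0.4107, -0.268, 0.088]
eef_rot: [0.0, 0.998, 0.067, 0.0]
ft_force: [-0.1, 1.1, -1.3]
opening: 0.0134
```

Call:
drive_tool:
  increments:
    - {"jaw":1,"slide":[1,0,0.25],"twist":0}
    - {"jaw":1,"slide":[1,0,0.25],"twist":0}

```text
t: 8.2
tool_pos: [0.4116, -0.2679, 0.0877]
eef_rot: [0.0, 0.998, 0.067, 0.0]
ft_force: [0.9, 0.4, -1.2]
opening: 0.0132
```

Call:
drive_tool:
  increments:
    - {"jaw":1,"slide":[1,0,0.25],"twist":0}
    - {"jaw":1,"slide":[1,0,0.25],"twist":0}

```text
t: 8.37
tool_pos: [0.4126, -0.2677, 0.0875]
eef_rot: [0.0, 0.998, 0.067, 0.0]
ft_force: [0.5, -0.6, -1.6]
opening: 0.0132
```

Call:
drive_tool:
  increments:
    - {"jaw":1,"slide":[1,0,0.25],"twist":0}
    - {"jaw":1,"slide":[1,0,0.25],"twist":0}

```text
t: 8.53
tool_pos: [0.4136, -0.2676, 0.0872]
eef_rot: [0.0, 0.998, 0.067, 0.0]
ft_force: [0.1, -1.2, -1.2]
opening: 0.0135
```

Call:
drive_tool:
  increments:
    - {"jaw":1,"slide":[1,0,0.25],"twist":0}
    - {"jaw":1,"slide":[1,0,0.25],"twist":0}

```text
t: 8.7
tool_pos: [0.4146, -0.2675, 0.087]
eef_rot: [0.0, 0.998, 0.067, 0.0]
ft_force: [0.0, 0.5, -1.8]
opening: 0.0134
```

No contact yet at 26 mm of travel, so I'll look.

```bash
python3 - <<'E'
from h import *
S=bot.snapshot("side");T=bot.snapshot("top");cv2.imwrite("pics/fs.png",S);cv2.imwrite("pics/ft.png",T)
a=S[135:195,225:300];b=T[140:190,195:237]
cv2.imwrite("pics/fc.png",np.hstack([cv2.resize(a,(450,360),interpolation=2),cv2.resize(b,(302,360),interpolation=2)]))
E
```

```text
(no output)
```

View pics/fc.png

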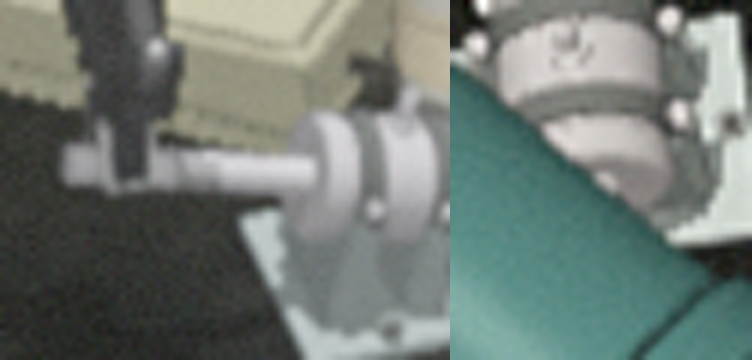

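The rod end overlaps the mouth at side crop (315,172), and there is no force. Going on in small steps.

Call:
drive_tool:
  increments:
    - {"jaw":1,"slide":[1,0,0.25],"twist":0}
    - {"jaw":1,"slide":[2,0,0.5],"twist":0}

```text
t: 8.97
tool_pos: [0.4165, -0.2672, 0.0865]
eef_rot: [0.0, 0.998, 0.067, 0.0]
ft_force: [-0.3, 0.1, -1.8]
opening: 0.0131
```

Call:
drive_tool:
  increments:
    - {"jaw":1,"slide":[1,0,0.25],"twist":0}
    - {"jaw":1,"slide":[2,0,0.5],"twist":0}

```text
t: 9.13
tool_pos: [0.4186, -0.2669, 0.086]
eef_rot: [0.0, 0.998, 0.067, 0.0]
ft_force: [-0.9, -0.2, -1.7]
opening: 0.013
```

Call:
drive_tool:
  increments:
    - {"jaw":1,"slide":[1,0,0.25],"twist":0}
    - {"jaw":1,"slide":[2,0,0.5],"twist":0}

```text
t: 9.3
tool_pos: [0.4205, -0.2667, 0.0854]
eef_rot: [0.0, 0.998, 0.067, -0.0]
ft_force: [0.2, -0.1, -1.5]
opening: 0.0135
```

It is well past the face with no load, so the rod is in the bore. Advancing while watching side force.

Call:
drive_tool:
  increments:
    - {"jaw":1,"slide":[1.5,0,0.4],"twist":0}
    - {"jaw":1,"slide":[3,0,0.8],"twist":0}
    - {"jaw":1,"slide":[4,0,1.07],"twist":0}

```text
t: 9.55
tool_pos: [0.4246, -0.2661, 0.0844]
eef_rot: [0.0, 0.998, 0.067, 0.0]
ft_force: [0.2, 0.1, -2.0]
opening: 0.0138
```

Call:
drive_tool:
  increments:
    - {"jaw":1,"slide":[1.5,0,0.4],"twist":0}
    - {"jaw":1,"slide":[3,0,0.8],"twist":0}
    - {"jaw":1,"slide":[4,0,1.07],"twist":0}

```text
t: 9.8
tool_pos: [0.4285, -0.2656, 0.0833]
eef_rot: [0.0, 0.998, 0.067, 0.0]
ft_force: [0.6, 0.3, -2.0]
opening: 0.0131
```

Call:
drive_tool:
  increments:
    - {"jaw":1,"slide":[1.5,0,0.4],"twist":0}
    - {"jaw":1,"slide":[3,0,0.8],"twist":0}
    - {"jaw":1,"slide":[4,0,1.07],"twist":0}

```text
t: 10.05
tool_pos: [0.4325, -0.265, 0.0823]
eef_rot: [0.0, 0.998, 0.067, 0.0]
ft_force: [-0.2, -0.3, -0.9]
opening: 0.0137
```

Call:
drive_tool:
  increments:
    - {"jaw":1,"slide":[1.5,0,0.4],"twist":0}
    - {"jaw":1,"slide":[3,0,0.8],"twist":0}
    - {"jaw":1,"slide":[5,0,1.34],"twist":0}
    - {"jaw":1,"slide":[6,0,1.6],"twist":0}

```text
t: 10.38
tool_pos: [0.4385, -0.2642, 0.0806]
eef_rot: [0.0, 0.998, 0.067, 0.0]
ft_force: [-0.7, 0.6, -1.1]
opening: 0.0134
```

Call:
drive_tool:
  increments:
    - {"jaw":1,"slide":[1.5,0,0.4],"twist":0}
    - {"jaw":1,"slide":[3,0,0.8],"twist":0}
    - {"jaw":1,"slide":[4,0,1.07],"twist":0}

```text
t: 10.63
tool_pos: [0.4424, -0.2637, 0.0796]
eef_rot: [-0.0, 0.998, 0.067, -0.0]
ft_force: [0.5, 0.6, -2.1]
opening: 0.0135
```

Call:
drive_tool:
  increments:
    - {"jaw":1,"slide":[1,0,0.27],"twist":0}
    - {"jaw":1,"slide":[2,0,0.54],"twist":0}
    - {"jaw":1,"slide":[3,0,0.8],"twist":0}

```text
t: 10.88
tool_pos: [0.4452, -0.2633, 0.0788]
eef_rot: [-0.0, 0.998, 0.067, -0.0]
ft_force: [-0.0, 0.5, -0.9]
opening: 0.0138
```

Call:
drive_tool:
  increments:
    - {"jaw":1,"slide":[1,0,0.27],"twist":0}
    - {"jaw":1,"slide":[2,0,0.54],"twist":0}
    - {"jaw":1,"slide":[3,0,0.8],"twist":0}

```text
t: 11.13
tool_pos: [0.4474, -0.263, 0.0779]
eef_rot: [0.0, 0.998, 0.067, -0.001]
ft_force: [-4.6, -1.1, -1.1]
opening: 0.0133
```

Call:
drive_tool:
  increments:
    - {"jaw":1,"slide":[1,0,0.27],"twist":0}
    - {"jaw":1,"slide":[2,0,0.54],"twist":0}
    - {"jaw":1,"slide":[3,0,0.8],"twist":0}

```text
t: 11.38
tool_pos: [0.4474, -0.263, 0.0767]
eef_rot: [-0.0, 0.998, 0.067, -0.005]
ft_force: [-12.4, -2.1, 3.4]
opening: 0.0132
```

Call:
drive_tool:
  increments:
    - {"jaw":1,"slide":[1,0,0.27],"twist":0}
    - {"jaw":1,"slide":[2,0,0.54],"twist":0}
    - {"jaw":1,"slide":[3,0,0.8],"twist":0}

```text
t: 11.63
tool_pos: [0.449, -0.2628, 0.0758]
eef_rot: [-0.0, 0.998, 0.067, -0.006]
ft_force: [-14.4, -2.3, 4.2]
opening: 0.0135
```

Contact with the anvil at about 15 N, purely axial, matching the stated 10–20 N. Continuing with a firmer grip.

Call:
drive_tool:
  increments:
    - {"jaw":1,"slide":[1,0,0.27],"twist":0}
    - {"jaw":1,"slide":[2,0,0.54],"twist":0}
    - {"jaw":1,"slide":[3,0,0.8],"twist":0}
  force: 40

```text
t: 11.88
tool_pos: [0.4519, -0.2624, 0.075]
eef_rot: [-0.0, 0.998, 0.067, -0.006]
ft_force: [-14.4, -1.8, 4.5]
opening: 0.0138
```

Call:
drive_tool:
  increments:
    - {"jaw":1,"slide":[1,0,0.27],"twist":0}
    - {"jaw":1,"slide":[2,0,0.54],"twist":0}
    - {"jaw":1,"slide":[3,0,0.8],"twist":0}

```text
t: 12.13
tool_pos: [0.4549, -0.262, 0.0742]
eef_rot: [-0.0, 0.998, 0.067, -0.006]
ft_force: [-14.6, -1.7, 4.7]
opening: 0.0132
```

Call:
drive_tool:
  increments:
    - {"jaw":1,"slide":[1,0,0.27],"twist":0}
    - {"jaw":1,"slide":[2,0,0.54],"twist":0}
    - {"jaw":1,"slide":[3,0,0.8],"twist":0}

```text
t: 12.38
tool_pos: [0.4578, -0.2616, 0.0734]
eef_rot: [-0.0, 0.998, 0.067, -0.006]
ft_force: [-14.5, -0.9, 3.5]
opening: 0.0133
```

Call:
drive_tool:
  increments:
    - {"jaw":1,"slide":[1,0,0.27],"twist":0}
    - {"jaw":1,"slide":[2,0,0.54],"twist":0}
    - {"jaw":1,"slide":[3,0,0.8],"twist":0}
    - {"jaw":1,"slide":[4,0,1.07],"twist":0}

```text
t: 12.72
tool_pos: [0.4617, -0.2611, 0.0723]
eef_rot: [-0.0, 0.998, 0.067, -0.006]
ft_force: [-14.8, -1.4, 4.4]
opening: 0.0136
```

Call:
drive_tool:
  increments:
    - {"jaw":1,"slide":[1,0,0.27],"twist":0}
    - {"jaw":1,"slide":[2,0,0.54],"twist":0}
    - {"jaw":1,"slide":[3,0,0.8],"twist":0}
    - {"jaw":1,"slide":[4,0,1.07],"twist":0}

```text
t: 13.05
tool_pos: [0.4657, -0.2605, 0.0713]
eef_rot: [-0.0, 0.998, 0.067, -0.006]
ft_force: [-15.6, -1.0, 4.1]
opening: 0.0133
```

Call:
drive_tool:
  increments:
    - {"jaw":1,"slide":[1,0,0.27],"twist":0}
    - {"jaw":1,"slide":[2,0,0.54],"twist":0}
    - {"jaw":1,"slide":[3,0,0.8],"twist":0}
    - {"jaw":1,"slide":[4,0,1.07],"twist":0}

```text
t: 13.38
tool_pos: [0.4696, -0.2599, 0.0702]
eef_rot: [-0.0, 0.998, 0.067, -0.006]
ft_force: [-15.7, -1.4, 4.7]
opening: 0.0134
```

65 mm is in (more than half). Relieving the load, letting go, and lifting clear.

Call:
drive_tool:
  increments:
    - {"jaw":1,"slide":[-3,0,-0.8],"twist":0}
    - {"jaw":1,"slide":[-4.5,0,-1.2],"twist":0}
    - {"jaw":0.7,"slide":[-4.5,0,-1.2],"twist":0}
    - {"jaw":0.55,"slide":[-4.5,0,-1.2],"twist":0}
    - {"jaw":0.55,"slide":[-4.5,0,-1.2],"twist":0}
    - {"jaw":0.55,"slide":[-4.5,0,-1.2],"twist":0}
    - {"jaw":0.55,"slide":[-4.5,0,-15],"twist":0}
    - {"jaw":0.55,"slide":[-4.5,0,-35],"twist":0}
    - {"jaw":0.55,"slide":[-4.5,0,-50],"twist":0}
    - {"jaw":0.55,"slide":[-4.5,0,-50],"twist":0}

```text
t: 14.22
tool_pos: [0.4728, -0.2613, 0.125]
eef_rot: [0.003, 0.998, 0.067, 0.003]
ft_force: [0.6, -0.5, 0.8]
opening: 0.0383
```

```bash
python3 - <<'E'
from h import *
S=bot.snapshot("side");T=bot.snapshot("top");cv2.imwrite("pics/gs.png",S);cv2.imwrite("pics/gt.png",T)
a=S[130:195,225:320];b=T[115:195,190:240]
cv2.imwrite("pics/gc.png",np.hstack([cv2.resize(a,(570,390),interpolation=2),cv2.resize(b,(224,390),interpolation=2)]))
g=cv2.cvtColor(S,6)
for r in(161,163,165):print(r,g[r,240:280].tolist())
E
```

```text
161 [53, 56, 55, 57, 60, 57, 53, 56, 55, 61, 58, 57, 58, 60, 57, 58, 64, 83, 115, 125, 132, 129, 129, 128, 128, 126, 126, 130, 128, 134, 150, 150, 153, 182, 184, 171, 157, 157, 147, 156]
163 [58, 55, 57, 53, 56, 58, 55, 58, 59, 62, 58, 57, 62, 60, 57, 49, 65, 99, 134, 151, 162, 163, 162, 161, 162, 161, 163, 160, 163, 160, 160, 159, 160, 176, 199, 207, 190, 157, 143, 139]
165 [55, 52, 56, 54, 51, 52, 54, 58, 53, 52, 62, 58, 55, 61, 56, 59, 68, 102, 132, 150, 156, 157, 157, 159, 159, 158, 159, 158, 158, 159, 161, 161, 159, 158, 165, 174, 155, 145, 140, 138]
```

View pics/gc.png

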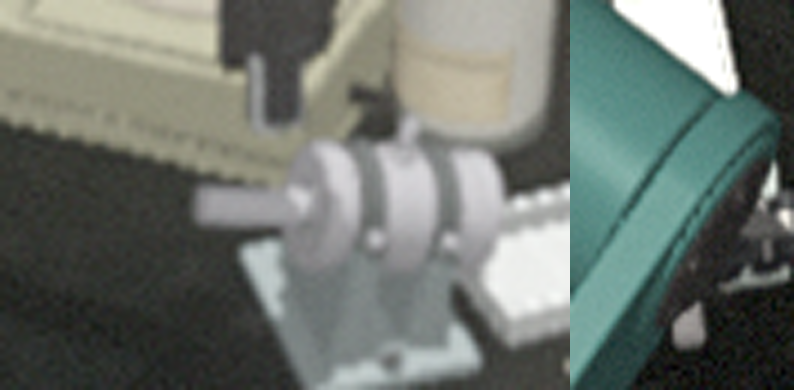

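The rod lies square in the bore with about 45 mm showing. Its rear end is at side (257,163). Next: behind it with shut fingers.

Call:
drive_tool:
  increments:
    - {"jaw":0.8,"slide":[-20,-1.5,0],"twist":0}
    - {"jaw":1,"slide":[-42,-1.5,0],"twist":0}
    - {"jaw":1,"slide":[-44,-1.5,10],"twist":0}
    - {"jaw":1,"slide":[-44,-1.5,30],"twist":0}
    - {"jaw":1,"slide":[-44,-1.5,44],"twist":0}
    - {"jaw":1,"slide":[-44,-1.5,44],"twist":0}
    - {"jaw":1,"slide":[-44,-1.5,44],"twist":0}
  force: 60

```text
t: 14.9
tool_pos: [0.4257, -0.2634, 0.0746]
eef_rot: [-0.001, 0.998, 0.067, -0.002]
ft_force: [1.1, 1.0, 0.6]
opening: -0.0002
```

Call:
drive_tool:
  increments:
    - {"jaw":1,"slide":[0,2.5,-5.4],"twist":0}
    - {"jaw":1,"slide":[3,2.5,-4.6],"twist":0}
    - {"jaw":1,"slide":[6,2.5,-3.8],"twist":0}
    - {"jaw":1,"slide":[8,2.5,-3.3],"twist":0}
    - {"jaw":1,"slide":[10,2.5,-2.7],"twist":0}
    - {"jaw":1,"slide":[12,2.5,-2.2],"twist":0}

```text
t: 15.4
tool_pos: [0.4386, -0.2653, 0.0792]
eef_rot: [0.0, 0.998, 0.068, -0.001]
ft_force: [-6.1, -0.3, 5.3]
opening: -0.0
```

Call:
drive_tool:
  increments:
    - {"jaw":1,"slide":[1,0,0.27],"twist":0}
    - {"jaw":1,"slide":[2,0,0.54],"twist":0}
    - {"jaw":1,"slide":[3,0,0.8],"twist":0}
    - {"jaw":1,"slide":[4,0,1.07],"twist":0}

```text
t: 15.73
tool_pos: [0.4389, -0.2655, 0.079]
eef_rot: [0.0, 0.998, 0.067, -0.005]
ft_force: [-16.3, -0.6, 12.2]
opening: 0.0001
```

The tool bears about 8 N downward on top of the axial push. Relieving that with a small upward command.

Call:
drive_tool:
  increments:
    - {"jaw":1,"slide":[0,0,-1.2],"twist":0}
    - {"jaw":1,"slide":[0,0,-2.2],"twist":0}

```text
t: 15.9
tool_pos: [0.4389, -0.2651, 0.0798]
eef_rot: [-0.0, 0.998, 0.067, -0.005]
ft_force: [-9.9, -1.7, 2.3]
opening: 0.0002
```

Call:
drive_tool:
  increments:
    - {"jaw":1,"slide":[1,0,0],"twist":0}
    - {"jaw":1,"slide":[2,0,0.2],"twist":0}
    - {"jaw":1,"slide":[3,0,0.5],"twist":0}

```text
t: 16.15
tool_pos: [0.4403, -0.265, 0.0791]
eef_rot: [-0.0, 0.998, 0.067, -0.007]
ft_force: [-14.8, -2.0, 6.8]
opening: 0.0
```

Call:
drive_tool:
  increments:
    - {"jaw":1,"slide":[1,0,0.27],"twist":0}
    - {"jaw":1,"slide":[2,0,0.54],"twist":0}

```text
t: 16.32
tool_pos: [0.4423, -0.2648, 0.0786]
eef_rot: [-0.0, 0.998, 0.067, -0.007]
ft_force: [-15.8, -1.7, 8.0]
opening: -0.0
```

Call:
drive_tool:
  increments:
    - {"jaw":1,"slide":[1,0,0.2],"twist":0}
    - {"jaw":1,"slide":[2,0,0.4],"twist":0}
    - {"jaw":1,"slide":[3,0,0.6],"twist":0}

```text
t: 16.57
tool_pos: [0.4464, -0.264, 0.0777]
eef_rot: [-0.0, 0.998, 0.067, -0.005]
ft_force: [-10.5, -1.2, 2.6]
opening: 0.0
```

Call:
drive_tool:
  increments:
    - {"jaw":1,"slide":[1,0,0.22],"twist":0}
    - {"jaw":1,"slide":[2,0,0.45],"twist":0}
    - {"jaw":1,"slide":[3,0,0.7],"twist":0}

```text
t: 16.82
tool_pos: [0.4505, -0.2634, 0.0769]
eef_rot: [-0.0, 0.998, 0.067, -0.004]
ft_force: [-8.8, -1.5, 2.7]
opening: 0.0001
```

Call:
drive_tool:
  increments:
    - {"jaw":1,"slide":[1,0,0.25],"twist":0}
    - {"jaw":1,"slide":[2,0,0.5],"twist":0}
    - {"jaw":1,"slide":[3,0,0.75],"twist":0}

```text
t: 17.07
tool_pos: [0.4535, -0.2629, 0.0762]
eef_rot: [-0.0, 0.998, 0.067, -0.004]
ft_force: [-7.4, -1.3, 2.1]
opening: -0.0001
```

Force is easing as the anvil leaves the seal. Continuing.

Call:
drive_tool:
  increments:
    - {"jaw":1,"slide":[1,0,0.27],"twist":0}
    - {"jaw":1,"slide":[2,0,0.54],"twist":0}
    - {"jaw":1,"slide":[2,0,0.54],"twist":0}

```text
t: 17.32
tool_pos: [0.4557, -0.2626, 0.0756]
eef_rot: [-0.0, 0.998, 0.067, -0.004]
ft_force: [-7.5, -0.1, 2.0]
opening: -0.0001
```

Call:
drive_tool:
  increments:
    - {"jaw":1,"slide":[1,0,0.27],"twist":0}
    - {"jaw":1,"slide":[2,0,0.54],"twist":0}
    - {"jaw":1,"slide":[2,0,0.54],"twist":0}

```text
t: 17.57
tool_pos: [0.4577, -0.2623, 0.0751]
eef_rot: [-0.0, 0.998, 0.067, -0.004]
ft_force: [-7.4, -1.1, 2.4]
opening: 0.0002
```

```bash
python3 - <<'E'
from h import *
print(bot.observe()['t'],bot.observe()['ft_force'])
S=bot.snapshot("side");cv2.imwrite("pics/hs.png",S)
cv2.imwrite("pics/hc.png",cv2.resize(S[130:205,230:345],(736,480),interpolation=2))
A=cv2.imread("pics/gs.png",0).astype(int);B=cv2.cvtColor(S,6).astype(int)
d=cv2.GaussianBlur(np.abs(B-A).astype(np.float32),(3,3),0)[155:195,300:340];print("tray diff",d.max(),np.argwhere(d>25)[:10].tolist(),(d>25).sum())
E
```

```text
17.5667 [-7.38876836 -1.13553031  2.38392323]
tray diff 133.5 [[14, 16], [14, 17], [14, 18], [15, 13], [15, 14], [15, 15], [15, 16], [15, 17], [15, 18], [15, 19]] 83
```

View pics/hc.png

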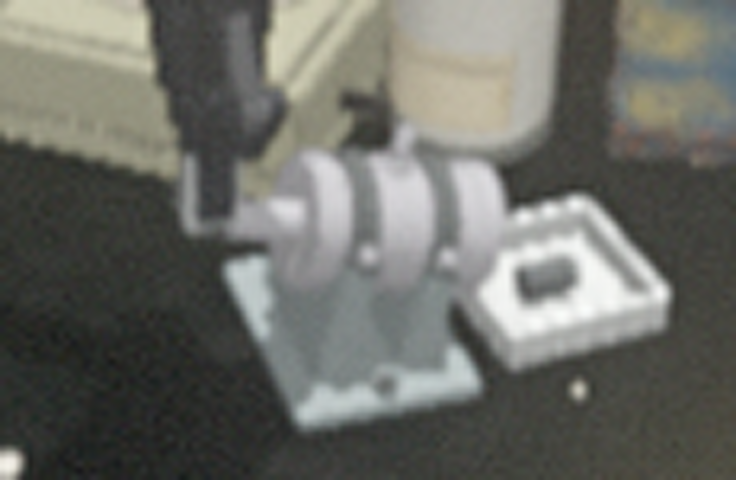

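The anvil lies in the tray (crop (547,277)), the tray is in place, and the rod is in the bore. Backing off and lifting clear.

Call:
drive_tool:
  increments:
    - {"jaw":1,"slide":[-5,0,-1.3],"twist":0}
    - {"jaw":1,"slide":[-15,0,-4],"twist":0}
    - {"jaw":1,"slide":[-30,0,-8],"twist":0}
    - {"jaw":1,"slide":[-45,0,-30],"twist":0}
    - {"jaw":1,"slide":[-60,0,-60],"twist":0}
    - {"jaw":1,"slide":[-70,0,-100],"twist":0}
    - {"jaw":1,"slide":[-70,0,-100],"twist":0}
    - {"jaw":1,"slide":[-70,0,-100],"twist":0}
    - {"jaw":1,"slide":[-70,0,-100],"twist":0}

```text
t: 18.37
tool_pos: [0.3913, -0.2717, 0.1764]
eef_rot: [0.0, 0.998, 0.067, 0.001]
ft_force: [0.7, 0.5, 0.5]
opening: -0.0002
```

```bash
python3 - <<'E'
from h import *
np.set_printoptions(precision=4,suppress=True)
S=bot.snapshot("side");cv2.imwrite("pics/is.png",S);g=cv2.cvtColor(S,6)
print(bot.observe()['t'],bot.observe()['tool_pos'],bot.observe()['ft_force'])
for r in(162,164,166):print(r,g[r,255:282].tolist())
# anvil vs tray centre
m=(g<150).astype(np.uint8)[168:180,308:324];ys,xs=np.where(m);print("anvil",plane("side",(xs.mean()+308,ys.mean()+168),.011),m.sum())
w=lambda x,y:(230+x/6.4-.4,130+y/6.4-.4)
print("tray rim corners",[plane("side",w(*p),.016)[:2] for p in((580,197),(668,292),(512,355))])
A=cv2.imread("pics/side0.png",0);
d=cv2.absdiff(cv2.GaussianBlur(A,(5,5),0),cv2.GaussianBlur(g,(5,5),0))
k,l,st,c=cv2.connectedComponentsWithStats((d>30).astype(np.uint8));print([s.tolist() for s in st[1:] if s[4]>8])
E
```

```text
18.4167 [ 0.3909 -0.2712  0.1752] [-0.5371  0.4631 -0.2342]
162 [62, 63, 61, 67, 64, 61, 64, 63, 62, 79, 126, 176, 209, 214, 217, 216, 215, 216, 216, 216, 217, 211, 184, 147, 158, 194, 204]
164 [57, 63, 58, 59, 62, 61, 62, 62, 64, 92, 144, 162, 190, 194, 191, 193, 195, 194, 197, 195, 197, 195, 172, 147, 154, 187, 191]
166 [64, 64, 61, 65, 61, 58, 63, 56, 58, 84, 128, 145, 151, 149, 149, 148, 151, 151, 149, 156, 155, 154, 148, 146, 161, 179, 181]
anvil [ 0.602  -0.2414  0.011 ] 42
tray rim corners [array([ 0.6291, -0.1932]), array([ 0.6476, -0.2628]), array([ 0.5754, -0.2924])]
[[0, 0, 89, 101, 5783], [88, 0, 35, 89, 1673], [112, 0, 54, 117, 1695], [179, 0, 72, 54, 2216], [210, 55, 38, 44, 953], [37, 84, 60, 34, 755], [223, 98, 21, 37, 425], [115, 117, 38, 17, 455], [61, 118, 14, 7, 52], [70, 119, 39, 41, 791], [51, 130, 18, 32, 278], [122, 132, 30, 28, 462], [264, 160, 13, 8, 72], [86, 162, 8, 5, 31], [225, 162, 40, 16, 317], [73, 165, 38, 47, 936], [59, 166, 15, 9, 96], [121, 169, 26, 8, 127], [310, 169, 11, 9, 79], [212, 200, 22, 27, 144]]
```

```bash
python3 -c "
from workcell import bot
print(bot.hand_in())"
```

```text
the job is handed in; nothing more can be done
None
```

The job is done and handed in at about 18.4 s. The anvil is in the metal tray and the push rod is left in the bore, well short of being driven through.

**What I did**
- I gripped the steel rod near its rear end and eased the jaws so it sagged to about 15°, matching the slope of the bore.
- I lined it up with the upper mouth from both cameras and fed it in with no measurable contact force.
- It met the anvil about 40 mm in. I pushed at about 15 N to 65 mm, let go, and pushed the rear end with shut fingers until the anvil fell.

**Last checks**
- **Anvil:** it lies about 2 mm from the tray's centre. The tray shows no movement.
- **Rod:** about 28 mm still shows outside the upper mouth, so roughly 82 mm is in.
- **Gripper:** it is well clear and reads about zero force.

**What went wrong or disagreed**
- The first grasp closed above the rod and had to be repeated.
- When I first pushed with shut fingers, the tool also pressed down on the rod about 8 N too hard. I relieved this at once; no push at the wrist passed about 20 N.
- The two cameras disagreed by about 2.6 mm on where the mouth is.
- The last side picture differs from the first around the white spatula, at pixels (212–234, 200–227). I took that for the arm's shadow and did not check it further.

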